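# Seat a bayonet probe in the tester and hold it

### The job

Take the probe that has two side lugs and a flat bar head out of its park block and stand it upright in the well of the probe tester, its lugs in the two slots. Push it down against the spring until its flange is home on the tester's top plate, turn it a quarter turn clockwise (seen from above) to the stop, and finish still gripping the probe and holding it pressed home and fully turned, because the contacts only stay closed while it is held. Leave the round-headed probe, the sample cups and the reagent bottle where they are.

Things in the scene. Friction and masses are not known exactly. Their poses are not given: they have to be found in the camera images.
- probe: the bayonet probe, loose, steel with black head, 102 mm long, 0.12 kg. Origin at the stem's tip, z up to the head. Round stem 9 mm, tapered tip (z 0-40 mm); cross bar along x whose ends are the lugs (44 mm long, 8 mm wide, V-shaped underneath, z 40-48); round collar 24 mm (z 48-61); round flange 36 mm (z 61-67); bar head (z 67-102). A half turn about z makes no difference
- head (a point): point in the probe's head, on its axis 88 mm above the tip. The head is a flat black bar 36 mm along the probe's x, 16 mm thick in y, to be gripped across its 16 mm; it stands on the flange, whose top is 21 mm below this point. Fingertips just over the flange can push on it. Axes as the probe's
- plain_probe: another probe of the same materials, to be left alone: 97 mm long, round black knob head 26 mm across, no lugs; stands in the other park block. Origin at its tip
- block_a: fixed grey park block, 56 x 56 x 42 mm, with a 10.5 mm through hole in the middle of its top; the bayonet probe stands in it, its lugs resting on the top, so its tip is 2 mm over the surface. Origin at the centre of its underside. The two blocks swap places between starts
- block_b: fixed park block, the same as block_a; the round-headed probe stands in it. Origin at the centre of its underside
- tester: the probe tester, a fixed grey instrument, 110 (x) x 90 (y) x 75 mm high, aluminium top plate 8 mm thick. Origin at the centre of its underside, x along the two slots. A probe resting in the well has its tip 26 mm above the underside; pushed home (flange on the top plate) 14 mm. Lugs clear the plate after 7 of the 12 mm; only then can the probe turn, and only clockwise seen from above
- well (a point): centre of the well's mouth, level with the tester's top: a round 28 mm hole with a slot 13 mm wide on both sides along x (52 mm over the ends) for the lugs. 9 mm below lies a sprung steel ring, hole 11.6 mm for the stem, with dogs 10.6 mm apart that catch the cross bar. A turned probe that is let go springs up about 5 mm and may turn back
- plunger (a joint): how far the sprung ring is pushed down, m: 0 at rest, about 0.012 with the flange home; 3.5 N to begin, about 10.5 N at home
- ring (a joint): turn of the sprung ring, rad, growing clockwise seen from above: 0 at rest, stop at 1.47 (about 0.1 of play before the dogs take it along, so the probe itself turns a quarter turn); its return spring takes 0.03 N m to begin and 0.09 N m at the stop
- cup_1: closed sample cup, blue lid, 61 mm across, 63 mm high, bystander; origin at the centre of its underside
- cup_2: another such sample cup, bystander, to the right of the tester (more like it stand about)
- reagent_bottle: white reagent bottle nearer the robot than the one at the back left, 58 mm across, 126 mm high, bystander; origin at the centre of its underside
There are look-alikes about, which are no part of the job. Leave any red look-alike of the probe alone. Leave any pink look-alike of the tester alone.

How it is judged:
On the way, in this order (a step that is already met when the one before it is completed fails the run):
1. the bayonet probe has been lifted clear out of its park block (height (world z) of probe above 0.045 m).
2. it has been pushed into the well against the spring, not yet turned (value of joint plunger above 0.006 m and value of joint ring below 0.3 rad and horizontal distance between probe and tester below 0.006 m and z of probe in the frame of tester below 0.022 m).
3. it has been turned a quarter turn clockwise (value of joint ring above 1.2 rad and z of probe in the frame of tester below 0.022 m), for 0.1 s.
At the end, for the whole second after the job is handed in: Through the last second the probe stands upright in the tester's well (within 5 mm of its centre, tilt under 0.1 rad), held by the fingers (over 2 N), pressed home to within 3.5 mm of the flange touching, the ring turned over 1.2 rad of its 1.47 and the probe over 1.2 rad from the slots, at rest (z of probe in the frame of tester below 0.0175 m and horizontal distance between probe and tester below 0.005 m and angle between probe's own z axis and vertical below 0.1 rad and value of joint plunger above 0.008 m and value of joint ring above 1.2 rad and angle between the x axis of probe and the x axis of tester, either way round above 1.2 rad and contact force between the fingers and probe above 2 N and linear speed of probe below 0.02 m/s); the arm keeps its last pose, push and grip.
It fails at once if the round-headed probe is disturbed (distance of plain_probe from where it was at the start of the episode above 0.015 m).
It fails at once if a sample cup or the reagent bottle is pushed away or knocked over (distance of any of cup_1, cup_2, reagent_bottle from where it was at the start of the episode above 0.02 m or angle between any of cup_1, cup_2, reagent_bottle's own z axis and vertical above 0.5 rad).
It also fails if it takes over 48 s, if anything falls off the work surface, if the arm or the gripper's body presses on something with over 40 N, if the wrist force passes 120 N, or if a joint passes its speed limit or range.

### The arm

A 6-joint arm with a two-finger parallel gripper is mounted at the origin on a cart in front of the work surface, level with it; the furniture and walls round the work are solid. World frame = base frame: x ahead of the robot, y to its left, z up, the work surface at z = 0. Lengths are in m, angles in rad, forces in N, time in s.
With the tool pointing down it reaches from about 0.375 to 0.925 m from the base axis. Payload 5.7 kg.
Tool frame: the origin (TCP) lies at the very end of the fingers, on their centre line; the grasp point (between the pads) lies 19 mm behind it (grip_depth is the distance from the TCP to the grasp point, in m); z points along the fingers, y is the line along which they close (so a half turn about z gives the same grasp; the last joint's range is limited). The gripper opens to 88 mm and grips with 3 to 60 N. Pads are 20 mm wide; open, the fingers measure 115 mm over their backs; the gripper's body (75 mm by 178 mm) begins 61 mm behind the grasp point.
Start: joints at [-1.34, 0.359, 1.51, -0, 1.272, -0.115], TCP at [0.203, -0.564, 0.223] pointing down, gripper open.
Joint ranges: [-2.97, 2.97], [-1.01, 2.36], [0.21, 2.38], [-0.96, 4.11], [0.2, 2.71], [-2.98, 2.98]. Speed limits (rad/s): [2.39, 2.39, 3.14, 3.14, 3.14, 3.14].

### API

Orientations are given as [roll, pitch, yaw] about the fixed x, y, z axes, in that order (R = Rz(yaw) Ry(pitch) Rx(roll)).
In Python, from cell import * gives the robot as it stands.
- The arm moves only by the shell command python3 -m inch 'ROWS' [FORCE]. ROWS is JSON, a list of rows, each a list of 3 entries, a list of its own where there are three numbers: the finger opening in m, from 0 to 0.0878, then the shift along the world's x, y, z in m, then the turn about the world's z in rad. In form: [[hand, [tx, ty, tz], turn], ...]. A call has 1 to 8 rows; each row is the pose to reach, as a shift and turn from the pose commanded when the call began; what a row does not reach only later rows make up. A row lasts 1/10 s, in which the tool goes at most 50 mm and 8.59 degrees, less where a joint would pass 70% of its speed; a pose out of reach is approached as far as the arm can. A call with a gripper value outside its range is refused whole. The fingers move at their own pace and stop on an object; FORCE is the grip in N (left out, the last holds). Time passes only in rows, so rows that repeat a pose let the fingers close. It gives the time, the measured TCP pose, the force, the opening and the grip force at its end, in the units of the state.
- get_state(): the state, without advancing time (a new reading comes with each control period).
- camera(name): name is "scene" or "top" or "wrist"; returns the picture (420x560x3 uint8, red, green, blue); there is no depth.
- camera_model(name): a dict with "K" (3x3 intrinsics, pixels), "distortion" ([k1, k2, p1, p2, k3] as OpenCV has them; the pictures are not rectified), "position" and "attitude" of the camera in the world; the wrist camera has in their place "tool_from_camera" (4x4, takes a point from camera to tool coordinates, whose origin is the TCP and whose axes are the flange's). Camera axes: x right, y up, looking along -z (the intrinsics and any distortion apply to the point x, -y, -z); pixel columns grow to the right and rows downward; lengths in m; the calibration is good to about 2 mm. A picture is of the moment at which its call begins: read the wrist's pose just before it. camera_model takes no time and is no camera call.
- hand_in(): hands the job in; it is judged then, once.
The state is a dict: "time": time; "q": joint angles; "joint_velocities": joint speeds; "tau": joint torques, N m; "tcp_pos": TCP position; "tcp_rot": TCP orientation; "force": force on the tool from outside, world axes, zero at the start; "torque": the same for the moment, N m; "grip_width": finger opening in m; "grasp_force": force on a finger pad.
Only numpy, scipy, OpenCV 4.12 (cv2) and the standard library are available. Lean on these libraries where they do the work, as an engineer would, in place of code of your own. Each camera call takes 0.05 s, during which the arm holds its last target. There are 200 camera calls.

## Working session

There is one attempt and no reset: what is moved stays moved. The work goes in short steps, Python scripts to look and compute and a shell command to move; the robot and the scene stay as the last step left them, time stands still between calls to the robot, and variables do not carry over. Pictures are saved under pics/ and viewed, at most 10 in all, crops included, and the job is handed in when it is done.

```bash
ls; mkdir -p pics; python3 - <<'E'
from cell import *
import cv2,numpy as np
np.set_printoptions(precision=4,suppress=True)
for n in ("scene","top"):
    cv2.imwrite(f"pics/{n}0.png",camera(n)[:,:,::-1]); print(n,camera_model(n))
print(camera_model("wrist")); print(get_state())
E
```

```text
pics
scene {'K': array([[474.418 ,   0.    , 274.0571],
       [  0.    , 474.418 , 215.911 ],
       [  0.    ,   0.    ,   1.    ]]), 'distortion': array([-0.0734,  0.    ,  0.    ,  0.    ,  0.    ]), 'position': array([0.0229, 1.0208, 0.811 ]), 'attitude': array([ 0.9681,  0.0026, -2.6899])}
top {'K': array([[404.0119,   0.    , 279.5436],
       [  0.    , 404.0119, 207.7162],
       [  0.    ,   0.    ,   1.    ]]), 'distortion': array([-0.0532,  0.    ,  0.    ,  0.    ,  0.    ]), 'position': array([0.2654, 0.0656, 1.4217]), 'attitude': array([ 0.1716,  0.0101, -1.5824])}
{'K': array([[299.5644,   0.    , 283.8292],
       [  0.    , 299.5644, 211.1684],
       [  0.    ,   0.    ,   1.    ]]), 'distortion': array([-0.0487,  0.    ,  0.    ,  0.    ,  0.    ]), 'tool_from_camera': array([[-0.0001,  0.9684,  0.2494,  0.0676],
       [ 1.    ,  0.0002, -0.0004,  0.0009],
       [-0.0005,  0.2494, -0.9684, -0.1612],
       [ 0.    ,  0.    ,  0.    ,  1.    ]])}
{'time': 0.1, 'q': array([-1.3401,  0.3595,  1.5113, -0.    ,  1.2725, -0.1151]), 'joint_velocities': array([-0.0002, -0.002 , -0.0033, -0.0006, -0.0011, -0.0008]), 'tau': array([  0.0004, -51.6356, -27.1406,   0.0677,   0.0276,  -0.    ]), 'tcp_pos': array([ 0.2032, -0.5639,  0.2219]), 'tcp_rot': array([-3.14  , -0.0002,  0.3459]), 'force': array([-0.4473, -0.6329, -0.1249]), 'torque': array([-0.039 , -0.0032,  0.0033]), 'grasp_force': 0.0, 'grip_width': 0.08796518682418053}
```

View pics/scene0.png

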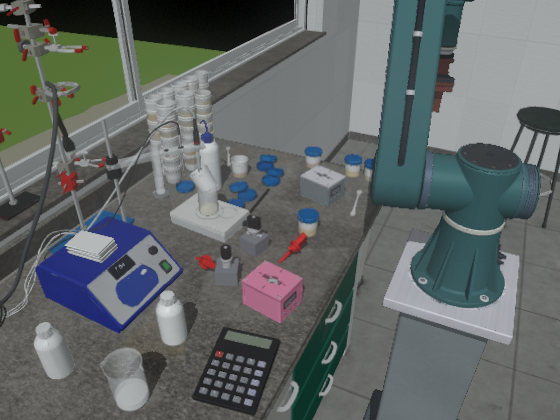

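View pics/top0.png

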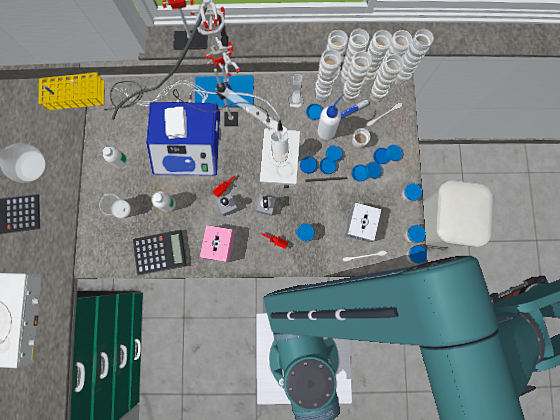

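The scene and top views show grey park blocks at top pixels (227,203) and (265,203), and the grey tester at (365,222). The pink look-alike is at (217,243), with red look-alikes at (225,186) and (275,240). The white bottles are at (163,201) and (113,154), and the probable cup is at (305,232). Candidates for the probe are the black heads on the blocks at (225,201) and (265,201), plus the two red ones, which are excluded. A close crop comes next.

```bash
python3 - <<'E'
import cv2,numpy as np
t=cv2.imread("pics/top0.png");s=cv2.imread("pics/scene0.png")
a=cv2.resize(t[180:265,205:295],None,fx=4.4,fy=4.4,interpolation=cv2.INTER_CUBIC)
c=cv2.resize(t[190:275,335:395],None,fx=4.4,fy=4.4,interpolation=cv2.INTER_CUBIC)
b=cv2.resize(s[205:295,205:285],None,fx=2.2,fy=2.2)
b=cv2.copyMakeBorder(b,0,a.shape[0]-b.shape[0],0,0,cv2.BORDER_CONSTANT)[:,:130]
o=np.hstack([a,c,b]);print(o.shape)
cv2.imwrite("pics/crop0.png",o)
E
```

```text
(374, 790, 3)
```

View pics/crop0.png

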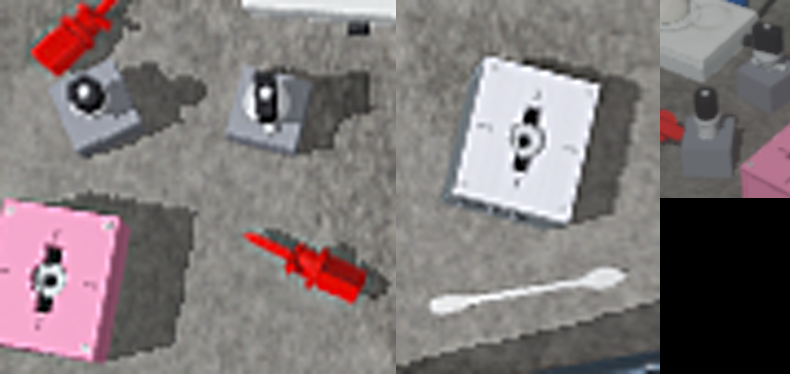

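The bar-headed probe with lugs is in the right-hand block, at top pixel (265,199), and its bar runs roughly along the image vertical. The round knob is in the left block at (225,201). The grey tester's well is at (364,222), with its slots tilted about 10-15° from the image vertical. My choice is the probe at (265,199).

```bash
cat > h.py <<'E'
from cell import *
import cv2,numpy as np
from scipy.spatial.transform import Rotation as R
np.set_printoptions(precision=4,suppress=True)
def pose(n,st=None):
    m=camera_model(n)
    if n!="wrist": return m,R.from_euler("xyz",m["attitude"]).as_matrix(),np.array(m["position"])
    st=st or get_state(); T=np.array(m["tool_from_camera"]); Rt=R.from_euler("xyz",st["tcp_rot"]).as_matrix()
    return m,Rt@T[:3,:3],Rt@T[:3,3]+st["tcp_pos"]
def ray(n,uv,st=None):
    m,Rc,p=pose(n,st)
    q=cv2.undistortPoints(np.array(uv,float).reshape(-1,1,2),m["K"],m["distortion"])[:,0]
    return p,np.c_[q[:,0],-q[:,1],-np.ones(len(q))]@Rc.T
def onz(n,uv,z,st=None):
    p,d=ray(n,uv,st); return p+d*((z-p[2])/d[:,2])[:,None]
def proj(n,P,st=None):
    m,Rc,p=pose(n,st); c=(np.array(P,float).reshape(-1,3)-p)@Rc; c=c*[1,-1,-1]
    return cv2.projectPoints(c,np.zeros(3),np.zeros(3),m["K"],np.array(m["distortion"]))[0][:,0]
E
python3 - <<'E'
from h import *
print("probe",onz("top",[[265.2,198.6]],.104),"plain",onz("top",[[224.5,201]],.099),"bar ends",onz("top",[[265,196],[265.5,207]],.104))
print("well",onz("top",[[364.3,221.8]],.073),"slot",onz("top",[[363,227],[366,216]],.073))
print("cup,bottle",onz("top",[[305,232],[163,199]],.063))
E
```

```text
probe [[0.5253 0.1236 0.104 ]] plain [[0.52   0.2599 0.099 ]] bar ends [[0.5341 0.1242 0.104 ]
 [0.4969 0.1228 0.104 ]]
well [[ 0.4473 -0.2084  0.073 ]] slot [[ 0.4297 -0.2032  0.073 ]
 [ 0.4669 -0.2151  0.073 ]]
cup,bottle [[ 0.4166 -0.0084  0.063 ]
 [ 0.5369  0.4785  0.063 ]]
```

```bash
python3 -m inch '[[0.06,[0.03,0.045,0],0.14],[0.06,[0.06,0.09,0],0.28],[0.06,[0.09,0.135,0],0.42],[0.06,[0.12,0.18,0],0.56],[0.06,[0.15,0.225,0],0.7],[0.06,[0.18,0.265,0],0.84],[0.06,[0.21,0.31,0],0.98],[0.06,[0.244,0.356,0],1.12]]' 20 && python3 -m inch '[[0.06,[0,0,0],0.14],[0.06,[0,0,0],0.28],[0.06,[0,0,0],0.42],[0.06,[0,0,0],0.56],[0.06,[0,0,0],0.7],[0.06,[0,0,0],0.84],[0.06,[0,0,0],0.98],[0.06,[0,0,0],1.12]]' && python3 -m inch '[[0.06,[0,0,0],0.12],[0.06,[0,0,0],0.244],[0.06,[0,0,0],0.244],[0.06,[0,0,0],0.244]]' && python3 - <<'E'
from h import *
st=get_state(); im=camera("wrist")
np.savez("pics/w1.npz",im=im,pos=st["tcp_pos"],rot=st["tcp_rot"])
cv2.imwrite("pics/w1.png",im[:,:,::-1]); print(st["tcp_pos"],st["tcp_rot"],st["q"],proj("wrist",[[.447,-.208,.075]],st))
E
```

```text
time: 0.9
tcp_pos: [0.4293, -0.2321, 0.2225]
tcp_rot: [-3.141, -0.0, 1.471]
force: [0.8, -0.2, -1.1]
grip_width: 0.0601
grasp_force: 0.0
time: 1.7
tcp_pos: [0.4285, -0.2339, 0.2223]
tcp_rot: [-3.142, -0.001, 2.592]
force: [-0.1, 0.1, 0.4]
grip_width: 0.0598
grasp_force: 0.0
time: 2.1
tcp_pos: [0.4287, -0.234, 0.2224]
tcp_rot: [3.142, -0.0, 2.826]
force: [-0.2, -0.2, -0.7]
grip_width: 0.0603
grasp_force: 0.0
[ 0.4287 -0.234   0.2224] [ 3.1415 -0.0005  2.8265] [-0.6411  0.1982  1.7439 -0.0001  1.2    -1.8968] [[313.3657 208.7658]]
```

View pics/w1.png

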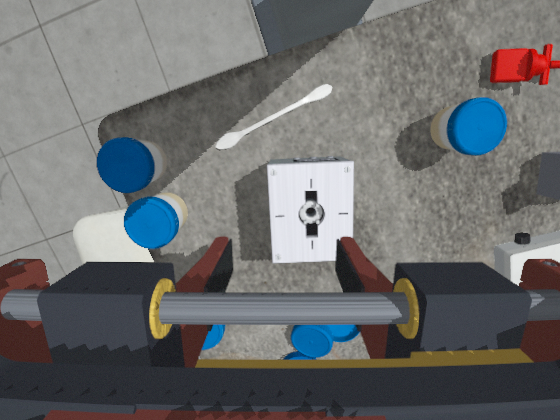

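The wrist view shows the tester's white plate at about (269-353,161-262), with the well at (311,212) and the slots vertical in the image. I'll measure it by mask.

```bash
cat > well.py <<'E'
from h import *
import sys
d=np.load(sys.argv[1]); im=d["im"]; st=dict(tcp_pos=d["pos"],tcp_rot=d["rot"])
g=im.min(2); x0,y0=proj("wrist",[[.447,-.209,.075]],st)[0].astype(int)
m=((g>150)*255).astype(np.uint8)
w=np.zeros_like(m); w[max(0,y0-90):y0+90,max(0,x0-80):x0+80]=255; m&=w
cs,_=cv2.findContours(m,cv2.RETR_EXTERNAL,cv2.CHAIN_APPROX_NONE)
c=max(cs,key=cv2.contourArea); P=onz("wrist",cv2.convexHull(c).reshape(-1,2).astype(float),.075,st)
r=cv2.minAreaRect((P[:,:2]*1000).astype(np.float32)); print("plate mm",r)
# dark slots
k=np.zeros_like(m); cv2.drawContours(k,[cv2.convexHull(c)],-1,255,-1); k=cv2.erode(k,np.ones((25,25)))
dm=((g<60)*255).astype(np.uint8)&k
ys,xs=np.nonzero(dm); Q=onz("wrist",np.c_[xs,ys],.073,st)[:,:2]; 
r2=cv2.minAreaRect((Q*1000).astype(np.float32)); print("slots mm",r2,len(Q),xs.min(),xs.max(),ys.min(),ys.max())
E
python3 well.py pics/w1.npz
```

```text
plate mm ((451.763671875, -211.43856811523438), (90.04864501953125, 109.71235656738281), 74.38987731933594)
slots mm ((452.0382995605469, -208.39227294921875), (16.69837760925293, 48.17985534667969), 74.6017074584961) 253 306 322 191 234
```

```bash
python3 -m inch '[[0.06,[0.012,0.045,0],0.1],[0.06,[0.024,0.09,0],0.2],[0.06,[0.036,0.135,0],0.3],[0.06,[0.048,0.18,0],0.3],[0.06,[0.06,0.225,0],0.3],[0.06,[0.072,0.27,0],0.3],[0.06,[0.085,0.315,0],0.3],[0.06,[0.097,0.357,0],0.3]]' && python3 -m inch '[[0.06,[0,0,0],0],[0.06,[0,0,0],0],[0.06,[0,0,0],0]]' && python3 - <<'E'
from h import *
st=get_state(); im=camera("wrist")
np.savez("pics/w2.npz",im=im,pos=st["tcp_pos"],rot=st["tcp_rot"])
cv2.imwrite("pics/w2.png",im[:,:,::-1]); print(st["tcp_pos"],st["tcp_rot"],proj("wrist",[[.525,.1236,.104]],st))
E
```

```text
time: 2.95
tcp_pos: [0.5261, 0.1251, 0.2227]
tcp_rot: [-3.142, 0.0, 3.128]
force: [0.5, -0.8, -0.6]
grip_width: 0.0602
grasp_force: 0.0
time: 3.25
tcp_pos: [0.5253, 0.1219, 0.2224]
tcp_rot: [-3.141, -0.001, 3.129]
force: [0.3, -1.1, -0.1]
grip_width: 0.0601
grasp_force: 0.0
[0.5253 0.1219 0.2224] [-3.1408 -0.0008  3.1286] [[286.7471 206.5898]]
```

View pics/w2.png

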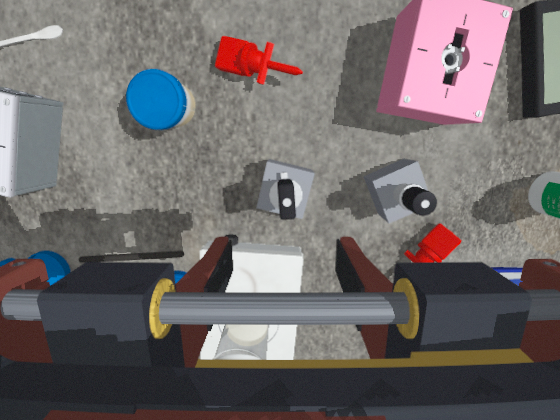

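The bar head is at about (287,198), with its white centre dot at (287,202), on the block at (285,190). The round knob is at (424,203), and the bar is tilted a few degrees.

```bash
cat > head.py <<'E'
from h import *
import sys
d=np.load(sys.argv[1]); im=d["im"]; st=dict(tcp_pos=d["pos"],tcp_rot=d["rot"]); z=float(sys.argv[2])
cx,cy=map(int,sys.argv[3:5]); g=im.max(2); s=32
c=im[cy-s:cy+s,cx-s:cx+s]; gg=g[cy-s:cy+s,cx-s:cx+s]
m=((gg<70)*255).astype(np.uint8); m=cv2.morphologyEx(m,cv2.MORPH_CLOSE,np.ones((7,7)))
n,l,stt,ce=cv2.connectedComponentsWithStats(m); k=1+np.argmax(stt[1:,4]); ys,xs=np.nonzero(l==k)
Q=onz("wrist",np.c_[xs+cx-s,ys+cy-s],z,st)[:,:2]
print("bar mm",cv2.minAreaRect((Q*1000).astype(np.float32)),len(Q))
w=(l!=k)&(gg>150)|((gg>120)&(m>0)); n,l2,s2,c2=cv2.connectedComponentsWithStats((((gg>110)&(l==k))*255).astype(np.uint8))
for i in range(1,n): print("dot",c2[i]+[cx-s,cy-s],s2[i,4],onz("wrist",[c2[i]+[cx-s,cy-s]],z,st))
cv2.imwrite(sys.argv[1][:-3]+"crop.png",cv2.resize(c[:,:,::-1],(512,512),interpolation=cv2.INTER_NEAREST))
E
python3 head.py pics/w2.npz .104 287 198
```

```text
bar mm ((517.5156860351562, 123.07160949707031), (38.20182800292969, 14.855140686035156), 1.537246584892273) 528
dot [291. 202.] 3 [[0.5205 0.1277 0.104 ]]
dot [282.  202.5] 2 [[0.5209 0.1191 0.104 ]]
dot [286.5 206. ] 4 [[0.5244 0.1234 0.104 ]]
```

View pics/w2.crop.png

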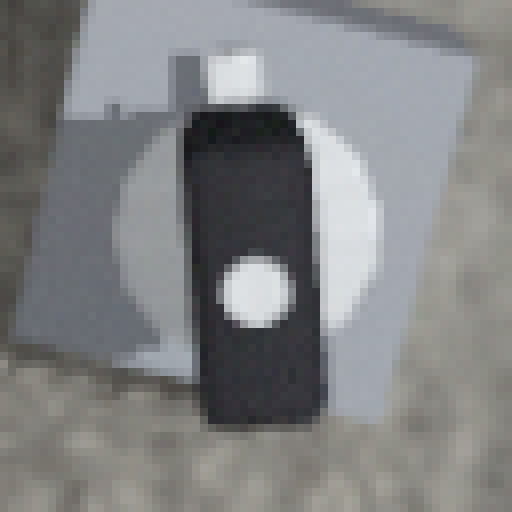

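The crop shows the bar's top face from (190,145) to (325,425) and the white centre dot at (256,291), which is (286.5,201.9) in the picture. One lug shows at (235,75), in line with the bar.

```bash
python3 - <<'E'
from h import *
d=np.load("pics/w2.npz"); st=dict(tcp_pos=d["pos"],tcp_rot=d["rot"])
f=lambda p:np.array(p)/8-.5+[255,166]
print(onz("wrist",[f([256,291])],.104,st))
A=onz("wrist",f([[190,150],[203,410],[307,160],[325,400]]),.104,st)
for a,b in((0,1),(2,3)): v=A[b]-A[a]; print(np.arctan2(v[1],v[0]))
# well via wrist, expected px for well & tool-frame offset
print(onz("top",[[265.2,198.6]],.104), d["pos"])
E
```

```text
[[0.5204 0.1234 0.104 ]]
0.031828779478242926
0.06831270386399572
[[0.5253 0.1236 0.104 ]] [0.5253 0.1219 0.2224]
```

```bash
python3 -m inch '[[0.05,[-0.005,0.0015,-0.02],0.055],[0.05,[-0.005,0.0015,-0.05],0.055],[0.05,[-0.005,0.0015,-0.08],0.055],[0.05,[-0.005,0.0015,-0.105],0.055],[0.05,[-0.005,0.0015,-0.125],0.055],[0.05,[-0.005,0.0015,-0.138],0.055],[0.05,[-0.005,0.0015,-0.146],0.055],[0.05,[-0.005,0.0015,-0.1505],0.055]]' && python3 -m inch '[[0.05,[0,0,0],0],[0.01,[0,0,0],0],[0.01,[0,0,0],0],[0.01,[0,0,0],0],[0.01,[0,0,0],0],[0.01,[0,0,0],0]]' 30 && python3 -c "
from h import *
s=get_state(); print(s['tcp_pos'],s['tcp_rot'],s['force'],s['torque'],s['grip_width'],s['grasp_force'],s['time'])"
```

```text
time: 4.1
tcp_pos: [0.521, 0.1238, 0.0719]
tcp_rot: [-3.141, -0.0, -3.1]
force: [0.3, 0.5, 0.5]
grip_width: 0.0501
grasp_force: 0.0
time: 4.7
tcp_pos: [0.5209, 0.1241, 0.0723]
tcp_rot: [-3.141, 0.0, -3.098]
force: [0.3, -1.2, 0.8]
grip_width: 0.0156
grasp_force: 30.0
[0.5209 0.1241 0.0723] [-3.1407  0.0003 -3.0977] [ 0.3092 -1.2455  0.8105] [-0.2622 -0.16    0.0231] 0.01556082070542146 29.955433309078217 4.7
```

```bash
python3 -m inch '[[0.01,[0,0,0.015],0],[0.01,[0,0,0.04],0],[0.01,[0,0,0.075],0],[0.01,[0,0,0.11],0],[0.01,[0,0,0.125],0],[0.01,[-0.008,-0.04,0.125],-0.05],[0.01,[-0.016,-0.08,0.125],-0.1],[0.01,[-0.0245,-0.12,0.125],-0.15]]' && python3 -m inch '[[0.01,[-0.008,-0.04,0],-0.05],[0.01,[-0.016,-0.08,0],-0.1],[0.01,[-0.0245,-0.12,0],-0.15],[0.01,[-0.033,-0.16,0],-0.166],[0.01,[-0.039,-0.195,0],-0.166],[0.01,[-0.044,-0.2148,0],-0.166],[0.01,[-0.044,-0.2148,0],-0.166],[0.01,[-0.044,-0.2148,0],-0.166]]' && python3 - <<'E'
from h import *
st=get_state(); im=camera("wrist"); t=camera("top")
np.savez("pics/w3.npz",im=im,pos=st["tcp_pos"],rot=st["tcp_rot"])
print(st["tcp_pos"],st["tcp_rot"],st["grip_width"])
o=np.hstack([cv2.resize(im[120:300,210:360,::-1],None,fx=3,fy=3,interpolation=cv2.INTER_CUBIC),cv2.resize(t[180:270,330:402,::-1],None,fx=4.5,fy=6,interpolation=cv2.INTER_CUBIC)])
print(o.shape);cv2.imwrite("pics/w3.png",o)
P=np.array([.4518,-.2114,.075]);print(proj("wrist",[P],st))
E
python3 well.py pics/w3.npz
```

```text
time: 5.5
tcp_pos: [0.4958, 0.0035, 0.1972]
tcp_rot: [-3.141, 0.0, 3.034]
force: [0.3, -1.0, -1.2]
grip_width: 0.0159
grasp_force: 30.0
time: 6.3
tcp_pos: [0.4519, -0.2101, 0.1968]
tcp_rot: [3.141, -0.001, 2.867]
force: [0.4, 1.3, -1.1]
grip_width: 0.0162
grasp_force: 30.0
[ 0.4519 -0.2101  0.1968] [ 3.1408 -0.0008  2.8674] 0.01618648253397349
(540, 774, 3)
[[283.3824 206.0212]]
plate mm ((451.79620361328125, -211.26841735839844), (90.3514633178711, 108.88629150390625), 74.28285217285156)
slots mm ((460.6041259765625, -213.25990295410156), (62.83202362060547, 66.29633331298828), 74.28128814697266) 1066 253 315 181 246
```

View pics/w3.png

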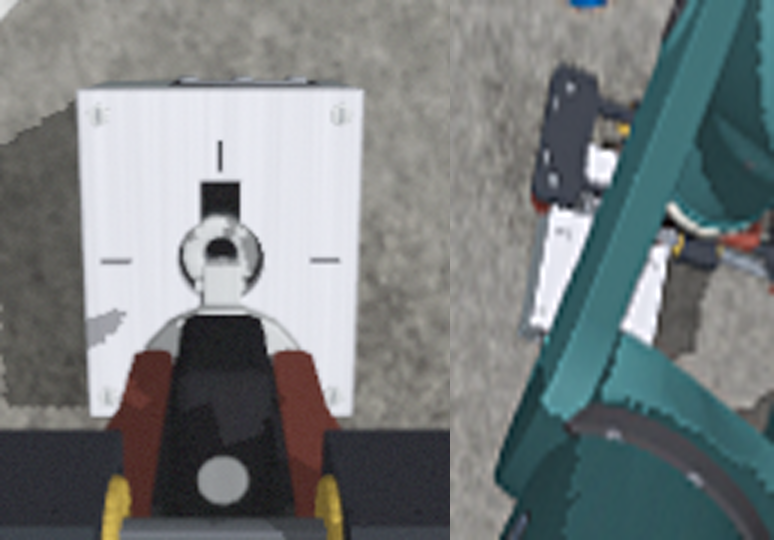

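The wrist crop shows the probe held straight. The head dot is at (223,480), which is (284,279.7) in the picture, and the lug at (222,280) lines up with the slot at (220,200). The well is centred between the marks (115,261) and (325,261). The top view is blocked by the arm.

```bash
python3 - <<'E'
from h import *
d=np.load("pics/w3.npz"); st=dict(tcp_pos=d["pos"],tcp_rot=d["rot"]); T=d["pos"]
im=d["im"]; Rt=R.from_euler("xyz",d["rot"]).as_matrix()[:2,:2]
g=cv2.cvtColor(im[255:300,265:305],cv2.COLOR_RGB2GRAY); n,l,s,c=cv2.connectedComponentsWithStats(((g>100)*255).astype(np.uint8))
for i in range(1,n):
    if s[i,4]>40: print("dot",c[i]+[265,255],s[i])
k=[i for i in range(1,n) if s[i,4]>40 and abs(c[i][0]+265-284)<4 and abs(c[i][1]+255-280)<5]
dot=c[k[0]]+[265,255] if k else np.array([284,279.5])
D=onz("wrist",[dot],T[2]-.0703+.102,st)[0]; print("dot world",D,"tool off",Rt.T@(D-T)[:2])
W=np.array([.4518,-.2113]); print("plate-dot",W-D[:2],"tool",Rt.T@(W-D[:2]))
f=lambda p:np.array(p)/3-1/3+[210,120]
M=onz("wrist",[f([115,261]),f([325,261]),f([220,155])],.075,st); print("marks",M, (M[0]+M[1])/2)
L=onz("wrist",[f([222,265]),f([205,270]),f([241,270])],T[2]-.0703+.044,st); print("lug tool off",(L-T)[:,:2]@Rt)
E
```

```text
dot [283.7464 279.6316] [ 11  17  17  16 209]
dot [284.1695 298.0085] [  0  42  40   3 118]
dot world [ 0.4514 -0.2109  0.2285] tool off [ 0.0003 -0.001 ]
plate-dot [ 0.0004 -0.0004] tool [-0.0005 -0.0003]
marks [[ 0.4431 -0.2447  0.075 ]
 [ 0.4615 -0.1792  0.075 ]
 [ 0.4193 -0.2026  0.075 ]] [ 0.4523 -0.2119  0.075 ]
lug tool off [[ 0.0212 -0.001 ]
 [ 0.0201 -0.0047]
 [ 0.0201  0.0031]]
```

```bash
python3 -m inch '[[0.01,[0.0006,-0.0007,-0.015],0],[0.01,[0.0006,-0.0007,-0.035],0],[0.01,[0.0006,-0.0007,-0.048],0],[0.01,[0.0006,-0.0007,-0.058],0],[0.01,[0.0006,-0.0007,-0.068],0],[0.01,[0.0006,-0.0007,-0.078],0],[0.01,[0.0006,-0.0007,-0.087],0],[0.01,[0.0006,-0.0007,-0.092],0]]' 45 && python3 -m inch '[[0.01,[0,0,0],0],[0.01,[0,0,-0.004],0],[0.01,[0,0,-0.008],0],[0.01,[0,0,-0.01],0]]'
```

```text
time: 7.2
tcp_pos: [0.4527, -0.2109, 0.1043]
tcp_rot: [3.141, -0.001, 2.869]
force: [-0.1, -0.1, -2.3]
grip_width: 0.0154
grasp_force: 45.0
time: 7.6
tcp_pos: [0.4532, -0.2114, 0.0952]
tcp_rot: [-3.141, 0.001, 2.869]
force: [-0.5, -0.1, 1.2]
grip_width: 0.016
grasp_force: 45.0
```

```bash
python3 -m inch '[[0.01,[0,0,-0.003],0],[0.01,[0,0,-0.006],0],[0.01,[0,0,-0.008],0],[0.01,[0,0,-0.008],0]]' && python3 -m inch '[[0.01,[0,0,-0.002],0],[0.01,[0,0,-0.003],0],[0.01,[0,0,-0.003],0],[0.01,[0,0,-0.003],0]]'
```

```text
time: 8.0
tcp_pos: [0.4533, -0.2114, 0.0873]
tcp_rot: [-3.141, 0.001, 2.869]
force: [-0.6, 0.6, 7.3]
grip_width: 0.0157
grasp_force: 45.0
time: 8.4
tcp_pos: [0.4533, -0.2114, 0.0847]
tcp_rot: [-3.141, 0.001, 2.869]
force: [-1.7, 0.6, 7.6]
grip_width: 0.0158
grasp_force: 45.0
```

```bash
python3 -m inch '[[0.01,[0,0,-0.001],0],[0.01,[0,0,-0.0015],0],[0.01,[0,0,-0.0015],0],[0.01,[0,0,-0.0015],0]]'; python3 -m inch '[[0.01,[0,0,-0.0005],0],[0.01,[0,0,-0.001],0],[0.01,[0,0,-0.001],0]]'
```

```text
time: 8.8
tcp_pos: [0.4534, -0.2115, 0.0845]
tcp_rot: [-3.141, 0.001, 2.869]
force: [-4.5, 2.4, 22.8]
grip_width: 0.0157
grasp_force: 45.0
time: 9.1
tcp_pos: [0.4534, -0.2115, 0.0844]
tcp_rot: [-3.141, 0.002, 2.869]
force: [-7.9, 3.8, 34.1]
grip_width: 0.0158
grasp_force: 45.0
```

```bash
python3 -m inch '[[0.01,[0,0,0.0015],0],[0.01,[0,0,0.0015],0],[0.01,[0,0,0.0015],-0.1],[0.01,[0,0,0.0015],-0.2],[0.01,[0,0,0.0015],-0.3],[0.01,[0,0,0.0015],-0.4],[0.01,[0,0,0.0015],-0.5],[0.01,[0,0,0.0015],-0.5]]' 55; python3 -c "
from h import *
s=get_state(); print(s['tcp_pos'],s['torque'],s['q'])"
```

```text
time: 9.9
tcp_pos: [0.4535, -0.2118, 0.0845]
tcp_rot: [-3.141, 0.002, 2.366]
force: [-3.1, 0.5, 16.9]
grip_width: 0.0159
grasp_force: 55.0
[ 0.4535 -0.2118  0.0845] [ 0.2329  0.5446 -0.0173] [-0.5746  0.3949  1.8743 -0.0007  0.8706 -1.3696]
```

```bash
python3 -m inch '[[0.01,[0,0,0],-0.13],[0.01,[0,0,0],-0.26],[0.01,[0,0,0],-0.39],[0.01,[0,0,0],-0.52],[0.01,[0,0,0],-0.65],[0.01,[0,0,0],-0.78],[0.01,[0,0,0],-0.88],[0.01,[0,0,0],-0.95]]'; python3 -m inch '[[0.01,[0,0,0],-0.05],[0.01,[0,0,0],-0.09],[0.01,[0,0,0],-0.11],[0.01,[0,0,0],-0.11],[0.01,[0,0,0],-0.11]]';  python3 - <<'E'
from h import *
s=get_state(); print(s['tcp_pos'],s['torque'],s['q'])
im=camera("wrist"); o=cv2.resize(im[80:360,130:430,::-1],None,fx=2,fy=2); cv2.imwrite("pics/w4.png",o)
E
```

```text
time: 10.7
tcp_pos: [0.4525, -0.212, 0.0845]
tcp_rot: [-3.141, 0.002, 1.416]
force: [-6.6, -1.4, 18.8]
grip_width: 0.0157
grasp_force: 55.0
time: 11.2
tcp_pos: [0.4524, -0.212, 0.0845]
tcp_rot: [-3.141, 0.002, 1.31]
force: [-7.2, -0.9, 18.2]
grip_width: 0.0159
grasp_force: 55.0
[ 0.4524 -0.212   0.0845] [-0.2704  1.2161  0.1656] [-0.5751  0.3946  1.8748 -0.0024  0.8718 -0.3126]
```

View pics/w4.png

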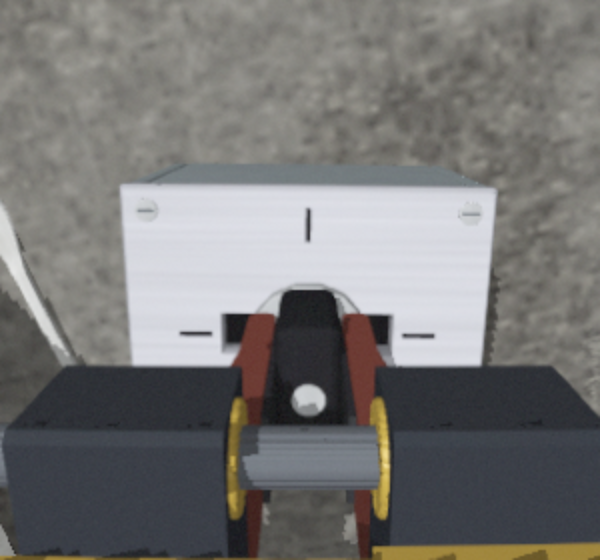

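The head is turned across the now empty slots at (235,328) and (380,328). The flange is flat on the plate and the bar is still square between the fingers. The wrist torque of 0.17 N m suggests the probe is at the stop.

```bash
python3 -c "
from cell import *
print(hand_in())"
```

```text
the job is handed in; nothing more can be done
None
```

I handed the job in with the bayonet probe in the tester's well, pressed home (about 18 N), turned 1.56 rad clockwise and still gripped; the hand-in returned no verdict.

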